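Hold the tube rack against the shaker fence with the sprung bar

TASK

Turn the red stop behind the shaker's blue fence anticlockwise by about a quarter turn, so that its arm no longer bars the way, then push the grey bar (it has an orange tab to hold it by) so that its sprung black jaw slides the green tube rack over until it sits flush against the fence. Press it there steadily with about 10 N (never harder than 25 N) and finish while still holding that push on the bar, so that I can tighten the thumbscrews. Leave the bottle, beaker and tip box alone.

Things in the scene. Friction and masses are not known exactly. Their poses are not given: they have to be found in the camera images.
- shaker: Laboratory shaker, switched off, does not move: black base about 250 x 330 mm with a blue panel with a red display on its +x side, and on top an aluminium platform, 260 (x) x 390 (y) mm, whose upper face is 100 mm above the bench. Origin: on the bench under the middle of the machine. Its y axis is the direction in which the grey bar slides towards the fence; z up. Its place and yaw vary. Two steel guide rails 12 mm high run along y at x = -115 and +115 mm.
- fence: Fixed blue fence on the platform, 220 mm long (x) x 12 mm thick (y) x 22 mm high. Origin: middle of the lower edge of the inner face that the rack is pressed against, 140 mm along the shaker's +y from the shaker's origin, at platform height. Same axes as the shaker.
- rack: Loose green tube rack, 128 (x) x 86 (y) x 40 mm high, with 24 white and yellow tube caps to 51 mm; about 0.2 kg, mass and friction vary (sliding friction on the platform about 1 to 3 N). It stands on the platform between jaw and fence, some 4 to 9 cm from the fence and turned by up to about 10 degrees. Origin: centre of its underside. It is to end with its long +y side flush on the fence (within about 3 degrees).
- bar (a joint): Position in m of the grey sliding bar along the shaker's y axis: 0 when its middle is over the shaker's origin, growing towards the fence, range -0.16 to 0.06. The bar is 250 (x) x 36 (y) mm and its top face is 40 mm above the platform (140 mm above the bench). It slides freely with about 1 N of friction and stays where it is left. A dark thumbscrew stands at each end. With the rack flush on the fence the jaw first carries load at about bar = 0.010.
- tab_grip (a point): Point to grip or push on the orange tab that stands on the bar: tab 40 (x) x 12 (y) x 41 mm high above the bar's top; the point is at its middle, 27 mm above the bar's top and 14 mm below the tab's top. It lies at shaker x = 0, on the bar's middle line, and moves with the bar; axes as the shaker's. It can be pinched from above with the fingers on its two faces that look along the shaker's y.
- stop (a joint): Turn in rad of the red turn-stop, anticlockwise seen from above: 0 is its end stop with the arm barring the rack's way (starts between 0 and 0.15), other end stop at 1.75. The arm is out of the rack's way from about 1.3. It stays where it is left; turning takes about 0.1 N m. A rack pushed at the barring arm cannot push it open.
- stop_tip (a point): End of the stop's red arm, 60 mm from the axis; the arm is 10 mm wide and lies over the fence, 26 to 36 mm above the platform. At stop = 0 it points from the axis to the shaker's -y, turned 0.2 rad towards -x, and holds the rack some 30 mm short of the fence; swung clear it points to the shaker's +x, along the fence.
- stop_grip (a point): Point on the stop's axis at the height to grip: 162 mm above the bench, at shaker x = +50, y = +170 mm, behind the fence. The grip is an upright red bar 42 mm long, 12 mm thick, 48 to 74 mm above the platform, parallel to the arm. Site axes equal the shaker's at stop = 0 and turn with the stop; pinch across a line at (stop - 0.2) rad anticlockwise from the shaker's x.
- jaw (a joint): How far in m the black sprung jaw is pushed back into the bar: 0 free to 0.018 at its stop. Its spring gives 1 N per mm (10 N at 0.010), less the rack's sliding friction on the way to the fence.
- jaw_face (a point): Middle of the front face of the black jaw, 160 (x) x 32 mm high, standing on brass rods on the fence side of the bar; 44 mm towards the fence from the bar's middle line when free. Looks along the shaker's +y.
- reagent: Bystander: loose white bottle, 70 mm across, 170 mm high. Origin: centre of its underside.
- beaker: Bystander: loose clear beaker, 72 mm across, 90 mm high. Origin: centre of its underside.
- tipbox: Bystander: loose blue pipette tip box 80 x 120 x 55 mm. Origin: centre of its underside.

How it is judged:
On the way, in this order (a step that is already met when the one before it is completed fails the run):
1. the red stop is swung aside (turned past 1.2 rad) (value of joint stop above 1.2 rad), for 0.2 s.
2. the jaw presses the rack flush on the fence with 5 to 15 N (contact force between rack and fence between 5 and 15 N and angle between the x axis of rack and the x axis of fence, either way round below 0.05 rad and contact force between rack and jaw above 4 N), for 0.5 s.
At the end, for the whole second after the job is handed in: Through the last second the robot is still pushing on the bar (more than 3 N), the stop is swung aside (over 1.2 rad), the jaw bears on the rack (over 4 N), and the rack stands still, upright and flush on the fence (within 0.05 rad), pressed on it with 5 to 15 N (all of step 2 and value of joint stop above 1.2 rad and contact force between any of the fingers, the arm and bar above 3 N and linear speed of rack below 0.01 m/s and angle between rack's own z axis and vertical below 0.1 rad); the arm keeps its last pose, push and grip.
It fails at once if the rack is pressed on the fence harder than 25 N (contact force between rack and fence above 25 N).
It fails at once if the rack is tipped (angle between rack's own z axis and vertical above 0.35 rad).
It fails at once if the reagent is disturbed (distance of reagent from where it was at the start of the episode above 0.03 m).
It fails at once if the beaker is disturbed (distance of beaker from where it was at the start of the episode above 0.03 m).
It fails at once if the tipbox is disturbed (distance of tipbox from where it was at the start of the episode above 0.03 m).
It also fails if it takes over 58 s, if anything falls off the work surface, if the arm or the gripper's body presses on something with over 40 N, if the wrist force passes 120 N, or if a joint passes its speed limit or range.

ROBOT

A 6-joint arm with a two-finger parallel gripper is mounted at the origin on the work surface. World frame = base frame: x ahead of the robot, y to its left, z up, the work surface at z = 0. Lengths are in m, angles in rad, forces in N, time in s.
With the tool pointing down it reaches from about 0.375 to 0.925 m from the base axis. Payload 5.7 kg.
Tool frame: the origin (TCP) lies at the very end of the fingers, on their centre line; the grasp point (between the pads) lies 19 mm behind it; z points along the fingers, y is the line along which they close (so a half turn about z gives the same grasp; the last joint's range is limited). The gripper opens to 88 mm and grips with 3 to 60 N. Pads are 20 mm wide; open, the fingers measure 115 mm over their backs; the gripper's body (75 mm by 178 mm) begins 61 mm behind the grasp point.
Start: joints at [1.177, 0.359, 1.51, -0, 1.272, -0.115], TCP at [0.165, 0.577, 0.223] pointing down, gripper open.
Joint ranges: [-2.97, 2.97], [-1.01, 2.36], [0.21, 2.38], [-0.96, 4.11], [0.2, 2.71], [-2.98, 2.98]. Speed limits (rad/s): [2.39, 2.39, 3.14, 3.14, 3.14, 3.14].

INTERFACE

Orientations are given as a unit quaternion [x, y, z, w].
In Python, from station import readout, viewer, order, finder gives the robot as it stands.
- The arm moves only by the tool drive_tool, never from a script. Its argument "targets" is a list of rows, each an object of numbers: "tx", "ty", "tz": the shift along the world's x, y, z in mm; "rx", "ry", "rz": the turn, a rotation vector about the world's x, y, z in rad. In form: [{"tx": .., "ty": .., "tz": .., "rx": .., "ry": .., "rz": ..}, ...]. A call has 1 to 8 rows; each row is the pose to reach, as a shift and turn from the pose commanded when the call began; what a row does not reach only later rows make up. A row lasts 1/10 s, in which the tool goes at most 50 mm and 8.59 degrees, less where a joint would pass 70% of its speed; a pose out of reach is approached as far as the arm can. A call with a gripper value outside its range is refused whole. "fingers" is the finger opening in mm, from 0 to 87.8, set as the call begins (left out, the last holds). The fingers move at their own pace and stop on an object; "newtons" is the grip in N (left out, the last holds). Time passes only in rows, so rows that repeat a pose let the fingers close. It gives the time, the measured TCP pose, the force, the opening and the grip force at its end, in the units of the state.
- readout.read_state(): the state, without advancing time (a new reading comes with each control period).
- viewer.grab_frame(name): name is "scene" or "top"; returns the picture (420x560x3 uint8, red, green, blue); there is no depth.
- viewer.camera_info(name): a dict with "camera_matrix" (3x3 intrinsics, pixels), "cam_to_world" (4x4, takes a point from camera to world coordinates). Camera axes: x right, y up, looking along -z (the intrinsics and any distortion apply to the point x, -y, -z); pixel columns grow to the right and rows downward; lengths in m; the calibration is good to about 2 mm. A picture is of the moment at which its call begins. camera_info takes no time and is no camera call.
- order.finish_job(): hands the job in; it is judged then, once.
Trained networks look in the newest picture that a camera, given by its name, has taken for a name from the list of things; names that differ only in an ending like _2 or _b are one class to them, and where a whole thing is asked for, a point or a joint stands for the part that bears it (a point fixed in the world has none). Each returns a list of dicts, best first, with "confidence" (0 to 1); they miss things now and then, are a little off and sometimes report something else, mostly with a low value. They report only what shows in the picture. A call takes as long as a camera call.
- finder.spot_in(camera, target): "centre" ([column, row] in pixels, amid what is visible of it).
- finder.cut_out(camera, target): "pixels" (420x560 bool, what is visible of it) and "centre" ([column, row] in pixels, amid what is visible of it).
The state is a dict: "time": time; "qpos": joint angles; "joint_velocities": joint speeds; "tau": joint torques, N m; "tcp_pos": TCP position; "tcp_rot": TCP orientation; "ft_force": force on the tool from outside, world axes, zero at the start; "ft_torque": the same for the moment, N m; "grip_width": finger opening in m; "finger_force": force on a finger pad.
Only numpy, scipy, OpenCV 4.12 (cv2) and the standard library are available. Lean on these libraries where they do the work, as an engineer would, in place of code of your own. Each camera call takes 0.05 s, during which the arm holds its last target. There are 200 camera calls.

## Working session

There is one attempt and no reset: what is moved stays moved. The work goes in short steps, Python scripts to look and compute and a tool call to move; the robot and the scene stay as the last step left them, time stands still between calls to the robot, and variables do not carry over. Pictures are saved under pics/ and viewed, at most 10 in all, crops included, and the job is handed in when it is done.

Besides the shell and the picture viewer there is one more tool, called after ">>>" as name([rows], argument=value, ...), one row to a line, values as JSON. drive_tool: Moves the arm, as the interface text tells. Its arguments: {"type":"object","properties":{"targets":{"type":"array","items":{"type":"object","properties":{"tx":{"type":"number"},"ty":{"type":"number"},"tz":{"type":"number"},"rx":{"type":"number"},"ry":{"type":"number"},"rz":{"type":"number"}}}},"fingers":{"type":"number"},"newtons":{"type":"number"}},"required":["targets"]}

```bash
mkdir -p pics
cat > h.py <<'E'
import numpy as np, cv2
from station import readout, viewer, order, finder
def ray(cam,px):
    i=viewer.camera_info(cam);K=np.array(i["camera_matrix"]);T=np.array(i["cam_to_world"])
    d=np.linalg.inv(K)@[px[0],px[1],1]; d=T[:3,:3]@[d[0],-d[1],-d[2]]
    return T[:3,3],d
def onz(cam,px,z):
    o,d=ray(cam,px); return o+d*(z-o[2])/d[2]
def proj(cam,P):
    i=viewer.camera_info(cam);K=np.array(i["camera_matrix"]);T=np.array(i["cam_to_world"])
    p=T[:3,:3].T@(np.array(P)-T[:3,3]); q=K@[p[0],-p[1],-p[2]]; return q[:2]/q[2]
E
python3 - <<'E'
from h import *
ims=[viewer.grab_frame(c) for c in("scene","top")]
for c,i in zip(("scene","top"),ims): cv2.imwrite(f"pics/{c}0.png",i[:,:,::-1])
for c in("scene","top"):
  print(c,np.round(np.array(viewer.camera_info(c)["cam_to_world"])[:3,3],3), [k for k in viewer.camera_info(c)])
  for t,z in(("shaker",.1),("fence",.122),("rack",.145),("bar",.14),("tab_grip",.167),("stop",.136),("stop_tip",.136),("stop_grip",.174),("jaw_face",.13),("reagent",.17),("beaker",.09),("tipbox",.055)):
    r=finder.spot_in(c,t)
    print(t,[(np.round(q["centre"]),round(q["confidence"],2),np.round(onz(c,q["centre"],z),3)) for q in r[:2]])
print(readout.read_state())
E
```

```text
scene [ 1.164 -0.76   0.955] ['camera_matrix', 'cam_to_world']
shaker [(array([287., 230.]), 0.65, array([ 0.541, -0.059,  0.1  ])), (array([336., 192.]), 0.65, array([0.531, 0.204, 0.1  ]))]
fence [(array([323., 195.]), 0.76, array([0.528, 0.132, 0.122]))]
rack [(array([293., 203.]), 0.92, array([0.501, 0.009, 0.145]))]
bar [(array([261., 216.]), 0.6, array([ 0.471, -0.103,  0.14 ]))]
tab_grip [(array([266., 215.]), 0.76, array([ 0.502, -0.11 ,  0.167]))]
stop [(array([336., 193.]), 0.59, array([0.563, 0.156, 0.136]))]
stop_tip [(array([336., 191.]), 0.64, array([0.556, 0.164, 0.136]))]
stop_grip [(array([339., 194.]), 0.47, array([0.598, 0.119, 0.174]))]
jaw_face [(array([276., 217.]), 0.73, array([ 0.498, -0.066,  0.13 ]))]
reagent [(array([156., 275.]), 0.94, array([ 0.469, -0.47 ,  0.17 ]))]
beaker [(array([349., 163.]), 0.91, array([0.445, 0.397, 0.09 ]))]
tipbox [(array([196., 327.]), 0.93, array([ 0.592, -0.455,  0.055]))]
top [ 0.301 -0.003  1.687] ['camera_matrix', 'cam_to_world']
shaker [(array([270., 193.]), 0.78, array([ 0.5  , -0.023,  0.1  ]))]
fence [(array([212., 191
[... 963 characters left out ...]

{'time': 1.3, 'qpos': array([ 1.17689800e+00,  3.58798562e-01,  1.51037168e+00,  1.58022573e-05,
        1.27252527e+00, -1.15094324e-01]), 'joint_velocities': array([-0.00058863,  0.00160018,  0.00089449,  0.00046589,  0.00058641,
       -0.00036704]), 'tau': array([-1.22592919e-03, -5.15339255e+01, -2.71116668e+01,  6.74490281e-02,
        2.47095519e-02, -2.03166337e-06]), 'tcp_pos': array([0.16511323, 0.57681013, 0.22263444]), 'tcp_rot': array([ 1.38953243e-01,  9.90298941e-01, -4.78723899e-05, -2.02568687e-05]), 'ft_force': array([ 0.18530694, -0.1480724 ,  0.0147677 ]), 'ft_torque': array([ 0.03966007, -0.02241774,  0.01935788]), 'finger_force': 0.0, 'grip_width': 0.08740287414160955}
```

View pics/top0.png

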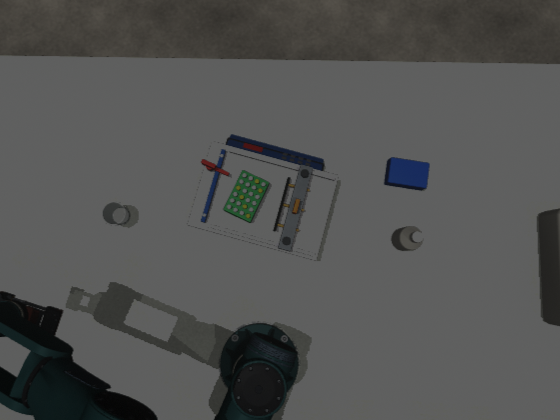

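View pics/scene0.png

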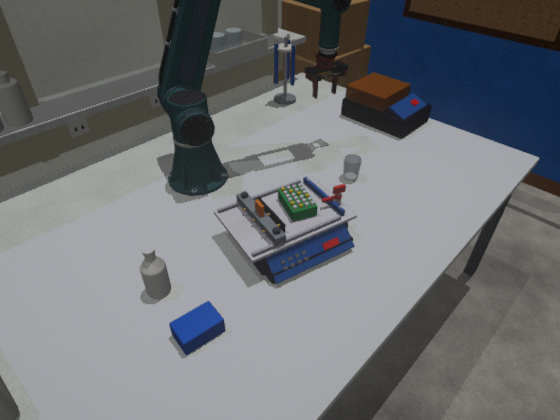

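The top view has world +x up and +y left. The fence runs (222,152)-(205,220), the bar (305,170)-(286,245), and the red stop arm (203,161)-(230,175) bars the way. The scene view agrees. The arm is clear at the lower left of the top view.

Run:
```python
from h import *
def crop(c,x0,x1,y0,y1,f,n):
    i=viewer.grab_frame(c)[y0:y1,x0:x1,::-1]
    i=cv2.convertScaleAbs(i,alpha=1.8,beta=0)
    cv2.imwrite(n,cv2.resize(i,None,fx=f,fy=f,interpolation=cv2.INTER_CUBIC))
crop("top",185,345,130,265,4.4,"pics/topc.png")
from scipy.optimize import least_squares
obs=[]
for c in("top","scene"):
  for t in("fence","bar","rack","stop","tab_grip"):
    r=finder.cut_out(c,t)
    if not r: print(c,t,"none");continue
    m=r[0]["pixels"].astype(np.uint8); rc=cv2.minAreaRect(cv2.findNonZero(m))
    b=cv2.boxPoints(rc)
    z={"fence":.122,"bar":.14,"rack":.145,"stop":.15,"tab_grip":.165}[t]
    W=[np.round(onz(c,p,z)[:2],3).tolist() for p in b]
    print(c,t,r[0]["confidence"],m.sum(),np.round(r[0]["centre"],1),np.round(b,1).tolist(),W)
  im=viewer.grab_frame(c)
  hsv=cv2.cvtColor(im,cv2.COLOR_RGB2HSV)
  for n,lo,hi in(("red",(0,150,60),(6,255,255)),("orange",(8,150,60),(20,255,255))):
    m=cv2.inRange(hsv,lo,hi)
    k,l,s,ce=cv2.connectedComponentsWithStats(m)
    print(c,n,[(s[j].tolist(),np.round(ce[j],1).tolist()) for j in range(1,k) if s[j][4]>12 and 180<ce[j][0]<370])
```

```text
top fence 0.91 359 [211.7 183.8] [[200.5, 220.3000030517578], [221.0, 148.39999389648438], [226.3000030517578, 149.89999389648438], [205.8000030517578, 221.8000030517578]] [[0.416, 0.175], [0.628, 0.121], [0.623, 0.106], [0.412, 0.16]]
top bar 0.73 1169 [294.7 206. ] [[270.0, 245.39999389648438], [291.6000061035156, 161.10000610351562], [313.0, 166.5], [291.3999938964844, 250.89999389648438]] [[0.347, -0.025], [0.59, -0.085], [0.575, -0.146], [0.333, -0.086]]
top rack 0.97 1441 [247.9 195.9] [[222.0, 210.10000610351562], [242.10000610351562, 168.1999969482422], [270.5, 181.8000030517578], [250.39999389648438, 223.6999969482422]] [[0.445, 0.112], [0.566, 0.058], [0.528, -0.024], [0.407, 0.031]]
top stop 0.55 138 [212.  166.9] [[199.1999969482422, 163.5], [203.1999969482422, 157.10000610351562], [228.60000610351562, 173.0], [224.60000610351562, 179.39999389648438]] [[0.577, 0.18], [0.596, 0.169], [0.551, 0.096], [0.532, 0.106]]
top tab_grip 0.6 267 [212.1 190.8] [[201.0, 220.39999389648438], [221.60000610351562, 149.3000030517578], [225.60000610351562, 150.5], [205.0, 221.6000061035156
[... 896 characters left out ...]
70001220703125, 225.6999969482422]] [[0.42, 0.008], [0.419, 0.127], [0.586, 0.038], [0.58, -0.066]]
scene stop 0.57 199 [336.2 194.9] [[320.5, 199.5], [339.5, 180.5], [348.5, 189.5], [329.5, 208.5]] [[0.557, 0.079], [0.537, 0.206], [0.589, 0.186], [0.606, 0.063]]
scene tab_grip 0.77 1200 [264.7 214.5] [[231.8000030517578, 198.8000030517578], [247.5, 184.10000610351562], [293.0, 232.60000610351562], [277.29998779296875, 247.3000030517578]] [[0.367, -0.128], [0.345, -0.041], [0.609, -0.11], [0.618, -0.184]]
scene red [([334, 185, 11, 4, 24], [339.0, 186.5]), ([323, 197, 10, 4, 16], [326.9, 198.7]), ([323, 238, 16, 12, 66], [330.5, 243.8])]
scene orange [([255, 199, 9, 13, 55], [259.3, 204.7])]
```

View pics/topc.png

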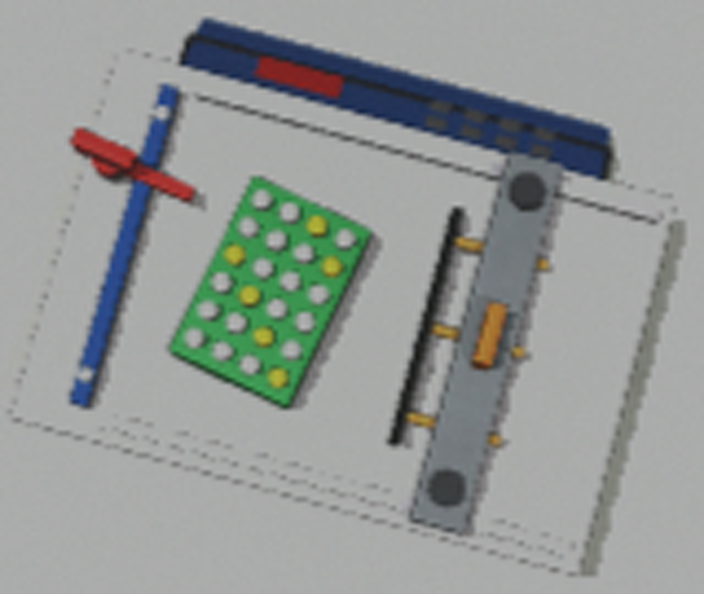

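Crop (4.4x, offset 185,130): the fence top face runs (171,89) to (80,405), the bar's corners are (507,153), (563,167), (468,533) and (411,520), and the platform's are (118,50), (10,415) and (583,575). The arm tip is at (193,193) and the grip runs (76,135)-(133,160). I'll fit the pose to these.

Run:
```python
from h import *
from scipy.optimize import least_squares
P=lambda u,v:(185+(u+.5)/4.4-.5,130+(v+.5)/4.4-.5)
# (px, model x,y,z, moves with bar)
O=[((163,86),(-.0+.110,.152,.122),0),((179,92),(.110,.140,.122),0),((70,402),(-.110,.152,.122),0),((90,407),(-.110,.140,.122),0),
((507,153),(.125,.018,.14),1),((563,167),(.125,-.018,.14),1),((411,520),(-.125,.018,.14),1),((468,533),(-.125,-.018,.14),1),
((118,50),(.13,.195,.1),0),((10,415),(-.13,.195,.1),0),((583,575),(-.13,-.195,.1),0)]
def W(p,m,b):
    c,s=np.cos(p[2]),np.sin(p[2]);x,y,z=m[0],m[1]+b*p[3],m[2]
    return [p[0]+c*x-s*y,p[1]+s*x+c*y,z]
def res(p,full=False):
    r=[proj("top",W(p,m,b))-P(*u) for u,m,b in O]
    r+=[2*(proj("scene",W(p,(0,0,.165),1))-np.array([259.5,205.]))*0]
    return np.ravel(r)
s=least_squares(res,[.5,0,-.25,-.1],loss="soft_l1"); p=s.x
print(np.round(p,4)); print(np.round(res(p).reshape(-1,2),1).tolist())
for n,m,b in(("tab",(0,0,.16),1),("fence",(0,.146,.111),0),("stopgrip",(.05,.17,.174),0)):
    print(n,np.round(W(p,m,b),4),[np.round(proj(c,W(p,m,b)),1) for c in("top","scene")])
tip=onz("top",P(193,193),.136); g=[onz("top",P(*u),.174) for u in((76,135),(133,160))]; ax=np.array(W(p,(.05,.17,.16),0))
inv=lambda q:np.array([[np.cos(p[2]),np.sin(p[2])],[-np.sin(p[2]),np.cos(p[2])]])@(q[:2]-p[:2])
print("tip,grip in shaker",inv(tip),inv(g[0]),inv(g[1]))
d=inv(tip)-[.05,.17]; print("stop", np.arctan2(d[0],-d[1])+.2)
d=inv(g[1])-inv(g[0]);print("stop by grip",np.arctan2(d[0],-d[1])+.2, np.linalg.norm(d))
np.save("p.npy",p); print("tcp now in shaker",inv(readout.read_state()["tcp_pos"]))
```

```text
[ 0.4816 -0.0019 -0.2509 -0.0979]
[[0.4, -0.1], [0.8, -0.4], [0.8, 0.6], [0.3, 0.6], [0.8, -0.7], [0.1, -0.7], [0.0, -0.0], [-0.6, 0.4], [-0.9, -0.5], [-0.8, 0.9], [-1.5, 0.0], [-0.0, 0.0]]
tab [ 0.4573 -0.0968  0.16  ] [array([296. , 206.3]), array([259.2, 208.3])]
fence [0.5179 0.1395 0.111 ] [array([214.1, 186.1]), array([322. , 195.7])]
stopgrip [0.5723 0.1503 0.174 ] [array([208.8, 163.8]), array([338.6, 186. ])]
tip,grip in shaker [0.04335834 0.11306425] [0.05450856 0.19163066] [0.04849152 0.15197244]
stop 0.08387306187688096
stop by grip 0.0494260608372189 0.04011207874516537
tcp now in shaker [-0.45025091  0.48206441]
```

>>> drive_tool([
  {"tx": 408,"ty": -426,"tz": 20,"rz": -1.67},
  {"tx": 408,"ty": -426,"tz": 20,"rz": -1.67},
  {"tx": 408,"ty": -426,"tz": 20,"rz": -1.67},
  {"tx": 408,"ty": -426,"tz": 20,"rz": -1.67},
  {"tx": 408,"ty": -426,"tz": 20,"rz": -1.67},
  {"tx": 408,"ty": -426,"tz": 20,"rz": -1.67},
  {"tx": 408,"ty": -426,"tz": 20,"rz": -1.67},
  {"tx": 408,"ty": -426,"tz": 20,"rz": -1.67},
], fingers=60, newtons=20)

```text
$.targets[0]: bad value
```

>>> drive_tool([
  {"tx": 408,"ty": -426,"tz": 20,"rx": 0,"ry": 0,"rz": -1.67},
  {"tx": 408,"ty": -426,"tz": 20,"rx": 0,"ry": 0,"rz": -1.67},
  {"tx": 408,"ty": -426,"tz": 20,"rx": 0,"ry": 0,"rz": -1.67},
  {"tx": 408,"ty": -426,"tz": 20,"rx": 0,"ry": 0,"rz": -1.67},
  {"tx": 408,"ty": -426,"tz": 20,"rx": 0,"ry": 0,"rz": -1.67},
  {"tx": 408,"ty": -426,"tz": 20,"rx": 0,"ry": 0,"rz": -1.67},
  {"tx": 408,"ty": -426,"tz": 20,"rx": 0,"ry": 0,"rz": -1.67},
  {"tx": 408,"ty": -426,"tz": 20,"rx": 0,"ry": 0,"rz": -1.67},
], fingers=60, newtons=20)

```text
time: 2.75
tcp_pos: [0.4429, 0.2865, 0.2365]
tcp_rot: [0.676, 0.737, 0.0, 0.0]
ft_force: [0.6, 1.1, 0.8]
grip_width: 0.0605
finger_force: 0.0
```

>>> drive_tool([
  {"tx": 131,"ty": -136,"tz": -35,"rx": 0,"ry": 0,"rz": -0.47},
  {"tx": 131,"ty": -136,"tz": -35,"rx": 0,"ry": 0,"rz": -0.47},
  {"tx": 131,"ty": -136,"tz": -35,"rx": 0,"ry": 0,"rz": -0.47},
  {"tx": 131,"ty": -136,"tz": -35,"rx": 0,"ry": 0,"rz": -0.47},
  {"tx": 131,"ty": -136,"tz": -35,"rx": 0,"ry": 0,"rz": -0.47},
  {"tx": 131,"ty": -136,"tz": -35,"rx": 0,"ry": 0,"rz": -0.47},
])

```text
time: 3.35
tcp_pos: [0.5727, 0.1514, 0.2007]
tcp_rot: [0.828, 0.561, -0.0, -0.0]
ft_force: [-0.4, -0.5, 0.5]
grip_width: 0.06
finger_force: 0.0
```

Run:
```python
from h import *
i=viewer.grab_frame("scene")[120:260,240:400,::-1]
cv2.imwrite("pics/s1.png",cv2.resize(cv2.convertScaleAbs(i,alpha=1.4),None,fx=4.2,fy=4.2,interpolation=cv2.INTER_CUBIC))
s=readout.read_state();print(s["tcp_pos"],s["tcp_rot"],s["qpos"])
print(proj("scene",s["tcp_pos"]))
```

```text
[0.57203739 0.15233703 0.20102521] [ 8.27450435e-01  5.61538414e-01 -3.34208611e-04 -5.23849421e-04] [1.43189855e-01 3.67734614e-01 1.55386817e+00 6.91276006e-04
 1.22104953e+00 5.21261000e-01]
[339.80320773 178.90705518]
```

View pics/s1.png

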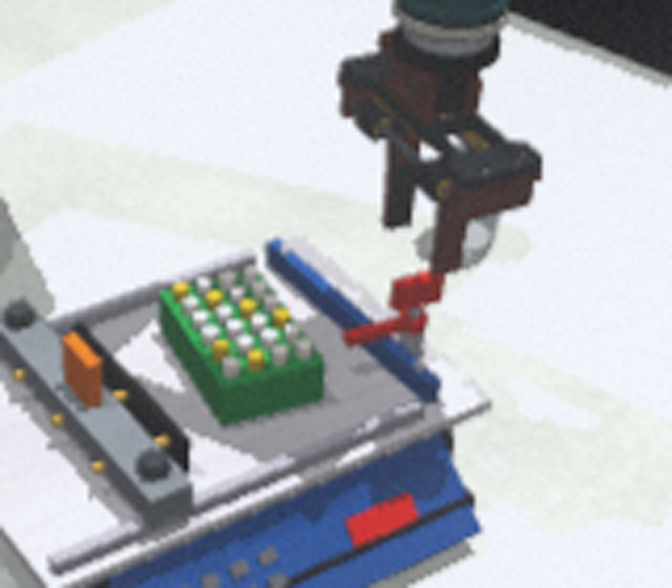

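The open fingers, at (400,220) and (450,265) in the crop, straddle the red grip at (415,290) from above. Descending and closing.

>>> drive_tool([
  {"tx": 0,"ty": 0,"tz": -30,"rx": 0,"ry": 0,"rz": 0},
  {"tx": 0,"ty": 0,"tz": -55,"rx": 0,"ry": 0,"rz": 0},
  {"tx": 0,"ty": 0,"tz": -55,"rx": 0,"ry": 0,"rz": 0},
])

```text
time: 3.7
tcp_pos: [0.5688, 0.1532, 0.1437]
tcp_rot: [0.827, 0.563, -0.003, -0.002]
ft_force: [0.2, -0.1, 0.7]
grip_width: 0.0597
finger_force: 0.0
```

>>> drive_tool([
  {"tx": 0,"ty": 0,"tz": 0,"rx": 0,"ry": 0,"rz": 0},
  {"tx": 0,"ty": 0,"tz": 0,"rx": 0,"ry": 0,"rz": 0},
  {"tx": 0,"ty": 0,"tz": 0,"rx": 0,"ry": 0,"rz": 0},
  {"tx": 0,"ty": 0,"tz": 0,"rx": 0,"ry": 0,"rz": 0},
  {"tx": 0,"ty": 0,"tz": 0,"rx": 0,"ry": 0,"rz": 0},
  {"tx": 0,"ty": 0,"tz": 0,"rx": 0,"ry": 0,"rz": 0},
], fingers=0, newtons=15)

```text
time: 4.3
tcp_pos: [0.5728, 0.152, 0.1465]
tcp_rot: [0.827, 0.562, 0.0, 0.0]
ft_force: [1.4, -1.0, -1.3]
grip_width: 0.0158
finger_force: 0.0
```

>>> drive_tool([
  {"tx": 0,"ty": 0,"tz": 0,"rx": 0,"ry": 0,"rz": 0},
  {"tx": 0,"ty": 0,"tz": 0,"rx": 0,"ry": 0,"rz": 0},
  {"tx": 0,"ty": 0,"tz": 0,"rx": 0,"ry": 0,"rz": 0},
])

```text
time: 4.6
tcp_pos: [0.5739, 0.1516, 0.1465]
tcp_rot: [0.827, 0.562, 0.001, 0.001]
ft_force: [4.3, -2.2, -0.7]
grip_width: 0.0119
finger_force: 15.0
```

>>> drive_tool([
  {"tx": 2,"ty": -1,"tz": 0,"rx": 0,"ry": 0,"rz": 0.12},
  {"tx": 2,"ty": -1,"tz": 0,"rx": 0,"ry": 0,"rz": 0.24},
  {"tx": 2,"ty": -1,"tz": 0,"rx": 0,"ry": 0,"rz": 0.36},
  {"tx": 2,"ty": -1,"tz": 0,"rx": 0,"ry": 0,"rz": 0.48},
  {"tx": 2,"ty": -1,"tz": 0,"rx": 0,"ry": 0,"rz": 0.6},
  {"tx": 2,"ty": -1,"tz": 0,"rx": 0,"ry": 0,"rz": 0.72},
])

```text
time: 5.2
tcp_pos: [0.5744, 0.1516, 0.1465]
tcp_rot: [0.575, 0.818, 0.0, -0.0]
ft_force: [0.3, 1.0, 2.7]
grip_width: 0.0118
finger_force: 15.0
```

>>> drive_tool([
  {"tx": 0,"ty": 0,"tz": 0,"rx": 0,"ry": 0,"rz": 0.12},
  {"tx": 0,"ty": 0,"tz": 0,"rx": 0,"ry": 0,"rz": 0.24},
  {"tx": 0,"ty": 0,"tz": 0,"rx": 0,"ry": 0,"rz": 0.36},
  {"tx": 0,"ty": 0,"tz": 0,"rx": 0,"ry": 0,"rz": 0.48},
  {"tx": 0,"ty": 0,"tz": 0,"rx": 0,"ry": 0,"rz": 0.6},
  {"tx": 0,"ty": 0,"tz": 0,"rx": 0,"ry": 0,"rz": 0.7},
  {"tx": 0,"ty": 0,"tz": 0,"rx": 0,"ry": 0,"rz": 0.76},
  {"tx": 0,"ty": 0,"tz": 0,"rx": 0,"ry": 0,"rz": 0.76},
])

```text
time: 6.0
tcp_pos: [0.5747, 0.1519, 0.1465]
tcp_rot: [0.232, 0.973, 0.001, -0.0]
ft_force: [1.7, 2.6, 1.3]
grip_width: 0.0116
finger_force: 15.0
```

>>> drive_tool([
  {"tx": 0,"ty": 0,"tz": 0,"rx": 0,"ry": 0,"rz": 0},
  {"tx": 0,"ty": 0,"tz": 0,"rx": 0,"ry": 0,"rz": 0},
  {"tx": 0,"ty": 0,"tz": 0,"rx": 0,"ry": 0,"rz": 0},
  {"tx": 0,"ty": 0,"tz": 0,"rx": 0,"ry": 0,"rz": 0},
  {"tx": 0,"ty": 0,"tz": 0,"rx": 0,"ry": 0,"rz": 0},
  {"tx": 0,"ty": 0,"tz": 30,"rx": 0,"ry": 0,"rz": 0},
  {"tx": 0,"ty": 0,"tz": 75,"rx": 0,"ry": 0,"rz": 0},
  {"tx": 0,"ty": 0,"tz": 75,"rx": 0,"ry": 0,"rz": 0},
], fingers=50)

```text
time: 6.8
tcp_pos: [0.5784, 0.1516, 0.227]
tcp_rot: [0.232, 0.973, 0.002, 0.005]
ft_force: [0.5, 0.9, -0.3]
grip_width: 0.0498
finger_force: 0.0
```

>>> drive_tool([
  {"tx": -116,"ty": -246,"tz": 0,"rx": 0,"ry": 0,"rz": 0.22},
  {"tx": -116,"ty": -246,"tz": 0,"rx": 0,"ry": 0,"rz": 0.22},
  {"tx": -116,"ty": -246,"tz": 0,"rx": 0,"ry": 0,"rz": 0.22},
  {"tx": -116,"ty": -246,"tz": 0,"rx": 0,"ry": 0,"rz": 0.22},
  {"tx": -116,"ty": -246,"tz": 0,"rx": 0,"ry": 0,"rz": 0.22},
  {"tx": -116,"ty": -246,"tz": 0,"rx": 0,"ry": 0,"rz": 0.22},
  {"tx": -116,"ty": -246,"tz": 0,"rx": 0,"ry": 0,"rz": 0.22},
  {"tx": -116,"ty": -246,"tz": 0,"rx": 0,"ry": 0,"rz": 0.22},
])

```text
time: 7.6
tcp_pos: [0.4587, -0.0949, 0.2211]
tcp_rot: [0.125, 0.992, 0.0, 0.0]
ft_force: [-0.5, -0.7, -0.6]
grip_width: 0.0501
finger_force: 0.0
```

Run:
```python
from h import *
i=viewer.grab_frame("scene")[120:260,220:380,::-1]
cv2.imwrite("pics/s2.png",cv2.resize(cv2.convertScaleAbs(i,alpha=1.4),None,fx=4.2,fy=4.2,interpolation=cv2.INTER_CUBIC))
s=readout.read_state();print(s["time"],s["tcp_pos"],s["tcp_rot"],s["qpos"],s["ft_force"])
```

```text
7.65 [ 0.45895947 -0.09430719  0.22107924] [1.24308544e-01 9.92243574e-01 2.58843367e-04 9.32307564e-05] [-3.50694230e-01  1.69922670e-01  1.78461336e+00  5.89173343e-04
  1.18699100e+00 -1.67244927e+00] [ 0.34932416  1.02595219 -0.3842025 ]
```

View pics/s2.png

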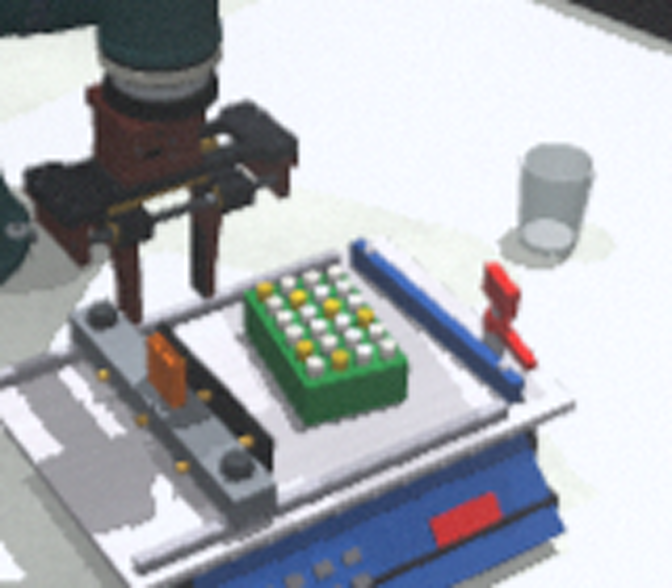

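The stop's arm now points along the fence at (520,350), clear of the rack's way. The fingers at (128,315) and (203,290) straddle the orange tab at (165,370). Descend and pinch.

>>> drive_tool([
  {"tx": 0,"ty": 0,"tz": -35,"rx": 0,"ry": 0,"rz": 0},
  {"tx": 0,"ty": 0,"tz": -60,"rx": 0,"ry": 0,"rz": 0},
  {"tx": 0,"ty": 0,"tz": -71,"rx": 0,"ry": 0,"rz": 0},
  {"tx": 0,"ty": 0,"tz": -71,"rx": 0,"ry": 0,"rz": 0},
])

```text
time: 8.05
tcp_pos: [0.4579, -0.0935, 0.1488]
tcp_rot: [0.123, 0.992, 0.0, -0.002]
ft_force: [0.6, -0.4, 0.2]
grip_width: 0.0501
finger_force: 0.0
```

>>> drive_tool([
  {"tx": 0,"ty": 0,"tz": 0,"rx": 0,"ry": 0,"rz": 0},
  {"tx": 0,"ty": 0,"tz": 0,"rx": 0,"ry": 0,"rz": 0},
  {"tx": 0,"ty": 0,"tz": 0,"rx": 0,"ry": 0,"rz": 0},
  {"tx": 0,"ty": 0,"tz": 0,"rx": 0,"ry": 0,"rz": 0},
  {"tx": 0,"ty": 0,"tz": 0,"rx": 0,"ry": 0,"rz": 0},
  {"tx": 0,"ty": 0,"tz": 0,"rx": 0,"ry": 0,"rz": 0},
  {"tx": 0,"ty": 0,"tz": 0,"rx": 0,"ry": 0,"rz": 0},
  {"tx": 0,"ty": 0,"tz": 0,"rx": 0,"ry": 0,"rz": 0},
], fingers=0, newtons=25)

```text
time: 8.85
tcp_pos: [0.4589, -0.0952, 0.1506]
tcp_rot: [0.124, 0.992, -0.0, 0.0]
ft_force: [-1.5, -0.9, 6.4]
grip_width: 0.012
finger_force: 25.0
```

Run:
```python
from h import *
s=readout.read_state();print(s["tcp_pos"],s["tcp_rot"],s["ft_force"],s["grip_width"],s["finger_force"])
p=np.load("p.npy");u=np.array([-np.sin(p[2]),np.cos(p[2])]);
c=p[:2]+[.0024,.0015]
b=(s["tcp_pos"][:2]-c)@u; print("bar",b,"lateral",(s["tcp_pos"][:2]-c)@[u[1],-u[0]],"dir",u)
```

```text
[ 0.45892128 -0.09519546  0.15062849] [ 1.24269312e-01  9.92248436e-01 -2.10538863e-04  3.68412440e-04] [-1.48175683 -0.86968297  6.35980568] 0.011985797242371435 24.99893367290497
bar -0.09801140345739515 lateral -0.0007874063400385364 dir [0.24824862 0.96869635]
```

>>> drive_tool([
  {"tx": 3,"ty": 11.6,"tz": 0,"rx": 0,"ry": 0,"rz": 0},
  {"tx": 6,"ty": 23.2,"tz": 0,"rx": 0,"ry": 0,"rz": 0},
  {"tx": 9,"ty": 34.9,"tz": 0,"rx": 0,"ry": 0,"rz": 0},
  {"tx": 11.5,"ty": 45,"tz": 0,"rx": 0,"ry": 0,"rz": 0},
  {"tx": 13.5,"ty": 53,"tz": 0,"rx": 0,"ry": 0,"rz": 0},
  {"tx": 15.5,"ty": 60.5,"tz": 0,"rx": 0,"ry": 0,"rz": 0},
  {"tx": 17.5,"ty": 68,"tz": 0,"rx": 0,"ry": 0,"rz": 0},
  {"tx": 19,"ty": 74,"tz": 0,"rx": 0,"ry": 0,"rz": 0},
])

```text
time: 9.65
tcp_pos: [0.4783, -0.0209, 0.1506]
tcp_rot: [0.124, 0.992, -0.0, 0.001]
ft_force: [-0.6, -3.3, 5.5]
grip_width: 0.0119
finger_force: 25.0
```

```bash
cat > b.py <<'E'
from h import *
s=readout.read_state();p=np.load("p.npy");u=np.array([-np.sin(p[2]),np.cos(p[2])]);v=np.array([u[1],-u[0]]);c=p[:2]+[.0024,.0015]
d=s["tcp_pos"][:2]-c;f=s["ft_force"]
print(s["time"],"bar %.4f lat %.4f z %.4f F along %.2f lat %.2f z %.2f"%(d@u,d@v,s["tcp_pos"][2],f[:2]@u,f[:2]@v,f[2]))
E
python3 b.py
```

```text
9.65 bar -0.0212 lat -0.0005 z 0.1506 F along -3.32 lat 0.20 z 5.50
```

Bar at -0.021, with little side force. Continue slowly.

>>> drive_tool([
  {"tx": 1.2,"ty": 4.8,"tz": 0,"rx": 0,"ry": 0,"rz": 0},
  {"tx": 2.5,"ty": 9.7,"tz": 0,"rx": 0,"ry": 0,"rz": 0},
  {"tx": 3.7,"ty": 14.5,"tz": 0,"rx": 0,"ry": 0,"rz": 0},
  {"tx": 5,"ty": 19.4,"tz": 0,"rx": 0,"ry": 0,"rz": 0},
  {"tx": 6,"ty": 23.2,"tz": 0,"rx": 0,"ry": 0,"rz": 0},
  {"tx": 7,"ty": 27,"tz": 0,"rx": 0,"ry": 0,"rz": 0},
  {"tx": 7,"ty": 27,"tz": 0,"rx": 0,"ry": 0,"rz": 0},
  {"tx": 7,"ty": 27,"tz": 0,"rx": 0,"ry": 0,"rz": 0},
])

```text
time: 10.45
tcp_pos: [0.4854, 0.0064, 0.1506]
tcp_rot: [0.124, 0.992, 0.0, 0.001]
ft_force: [0.5, 1.7, 5.1]
grip_width: 0.0118
finger_force: 25.0
```

```bash
python3 b.py; python3 b.py;python3 - <<'E'
from h import *
i=viewer.grab_frame("top")[130:265,185:345,::-1]
cv2.imwrite("pics/t3.png",cv2.resize(cv2.convertScaleAbs(i,alpha=1.8),None,fx=4.4,fy=4.4,interpolation=cv2.INTER_CUBIC))
E
```

```text
10.45 bar 0.0070 lat -0.0004 z 0.1506 F along 1.77 lat 0.06 z 5.09
10.45 bar 0.0070 lat -0.0004 z 0.1506 F along 1.77 lat 0.06 z 5.09
```

View pics/t3.png

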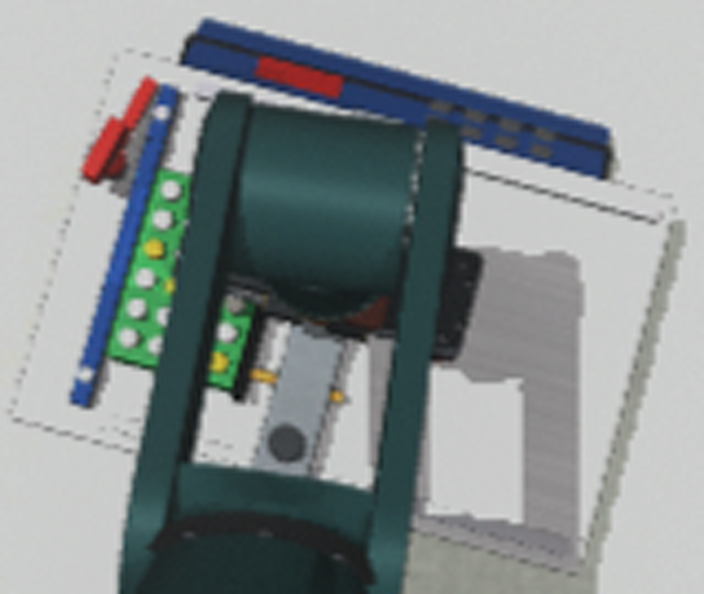

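The rack's long side lies parallel to and nearly on the fence at (140,270), with the stop clear at (120,130). Advance gently, watching the force.

>>> drive_tool([
  {"tx": 0.5,"ty": 2,"tz": 0,"rx": 0,"ry": 0,"rz": 0},
  {"tx": 1,"ty": 4,"tz": 0,"rx": 0,"ry": 0,"rz": 0},
  {"tx": 1.5,"ty": 6,"tz": 0,"rx": 0,"ry": 0,"rz": 0},
  {"tx": 2,"ty": 8,"tz": 0,"rx": 0,"ry": 0,"rz": 0},
  {"tx": 2,"ty": 8,"tz": 0,"rx": 0,"ry": 0,"rz": 0},
  {"tx": 2,"ty": 8,"tz": 0,"rx": 0,"ry": 0,"rz": 0},
])

```text
time: 11.1
tcp_pos: [0.4873, 0.0136, 0.1506]
tcp_rot: [0.124, 0.992, -0.0, 0.001]
ft_force: [-1.2, -2.5, 5.5]
grip_width: 0.0117
finger_force: 25.0
```

```bash
python3 b.py
```

```text
11.1 bar 0.0144 lat -0.0003 z 0.1506 F along -2.74 lat -0.49 z 5.47
```

>>> drive_tool([
  {"tx": 0.5,"ty": 2,"tz": 0,"rx": 0,"ry": 0,"rz": 0},
  {"tx": 1,"ty": 4,"tz": 0,"rx": 0,"ry": 0,"rz": 0},
  {"tx": 1,"ty": 4,"tz": 0,"rx": 0,"ry": 0,"rz": 0},
  {"tx": 1,"ty": 4,"tz": 0,"rx": 0,"ry": 0,"rz": 0},
])

```text
time: 11.5
tcp_pos: [0.4881, 0.0168, 0.1506]
tcp_rot: [0.124, 0.992, -0.001, 0.001]
ft_force: [-1.0, -6.3, 5.1]
grip_width: 0.0117
finger_force: 25.0
```

```bash
python3 b.py
```

```text
11.5 bar 0.0178 lat -0.0004 z 0.1506 F along -6.33 lat 0.61 z 5.09
```

>>> drive_tool([
  {"tx": 0.5,"ty": 2,"tz": 0,"rx": 0,"ry": 0,"rz": 0},
  {"tx": 1.1,"ty": 4.4,"tz": 0,"rx": 0,"ry": 0,"rz": 0},
  {"tx": 1.1,"ty": 4.4,"tz": 0,"rx": 0,"ry": 0,"rz": 0},
  {"tx": 1.1,"ty": 4.4,"tz": 0,"rx": 0,"ry": 0,"rz": 0},
  {"tx": 1.1,"ty": 4.4,"tz": 0,"rx": 0,"ry": 0,"rz": 0},
  {"tx": 1.1,"ty": 4.4,"tz": 0,"rx": 0,"ry": 0,"rz": 0},
])

```text
time: 12.1
tcp_pos: [0.489, 0.0204, 0.1506]
tcp_rot: [0.124, 0.992, -0.002, 0.0]
ft_force: [-2.0, -10.0, 6.4]
grip_width: 0.0117
finger_force: 25.0
```

Run:
```python
import b
from h import *
for _ in range(8):
    im=viewer.grab_frame("top"); s=b.readout.read_state(); print(round(float(s["ft_force"][:2]@b.u),2),end=" ")
cv2.imwrite("pics/t4.png",cv2.resize(cv2.convertScaleAbs(im[140:240,185:265,::-1],alpha=1.8),None,fx=6,fy=6,interpolation=cv2.INTER_CUBIC))
```

```text
12.1 bar 0.0214 lat -0.0004 z 0.1506 F along -10.14 lat 0.57 z 6.38
-9.28 -10.04 -11.21 -10.4 -9.84 -10.36 -10.0 -11.04
```

View pics/t4.png

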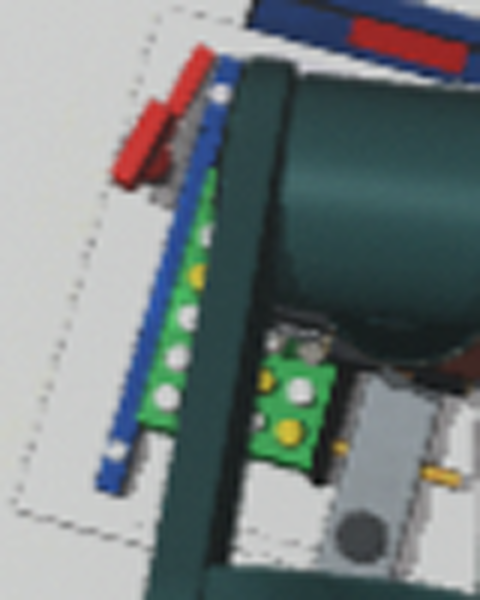

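The rack is flush along the fence from (210,175) to (140,420), with a steady push of about 10 N. Hold briefly and hand in.

>>> drive_tool([
  {"tx": 0,"ty": 0,"tz": 0,"rx": 0,"ry": 0,"rz": 0},
  {"tx": 0,"ty": 0,"tz": 0,"rx": 0,"ry": 0,"rz": 0},
  {"tx": 0,"ty": 0,"tz": 0,"rx": 0,"ry": 0,"rz": 0},
  {"tx": 0,"ty": 0,"tz": 0,"rx": 0,"ry": 0,"rz": 0},
  {"tx": 0,"ty": 0,"tz": 0,"rx": 0,"ry": 0,"rz": 0},
])

```text
time: 13.0
tcp_pos: [0.489, 0.0204, 0.1506]
tcp_rot: [0.124, 0.992, -0.002, 0.0]
ft_force: [-2.0, -10.4, 5.9]
grip_width: 0.0118
finger_force: 25.0
```

```bash
python3 -c "
import b
print(b.order.finish_job())"
```

```text
13.0 bar 0.0214 lat -0.0003 z 0.1506 F along -10.52 lat 0.67 z 5.86
the job is handed in; nothing more can be done
None
```

I turned the red stop about 1.5 rad anticlockwise, clear of the rack's way, and the rack now looks flush on the fence; the arm is still holding about 10 N on the bar for you to tighten the thumbscrews, and the job is handed in (no verdict came back).

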